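# Set the bench belt tensioner to its mark

### The arm

A 6-joint arm with a two-finger parallel gripper is mounted at the origin on the work surface. World frame = base frame: x ahead of the robot, y to its left, z up, the work surface at z = 0. Lengths are in m, angles in degrees, forces in N, time in s.
With the tool pointing down it reaches from about 0.4 to 0.825 m from the base axis. Payload 7 kg.
Tool frame: the origin (TCP) lies on the front face of the gripper's body, between the roots of the fingers; the fingertips stand 66 mm ahead of it and the grasp point (between the pads) lies 47 mm ahead of it (nose_length is the distance from the TCP to the fingertips, in m); y points along the fingers, z is the direction in which the jaws open and shut, and the axes are right-handed (so a half turn about y gives the same grasp; the last joint's range is limited). The gripper opens to 88 mm and grips with 3 to 60 N. Pads are 19 mm wide; open, the fingers measure 130 mm over their backs; the gripper's body (78 mm by 193 mm) begins 47 mm behind the grasp point.
Start: joints at [88.069, 20.546, 0.682, 0, -70.136, -16.507], TCP at [0.213, 0.64, 0.292] pointing down, gripper open.
Joint ranges: [-176.03, 176.03], [-82.01, 121.73], [-58.28, 71.71], [-173.87, 95.51], [-174.79, -0.11], [-173.66, 173.66]. Speed limits (degrees/s): [136.94, 136.94, 172.46, 180, 180, 180].

### API

Orientations are given as [roll, pitch, yaw] about the fixed x, y, z axes, in that order (R = Rz(yaw) Ry(pitch) Rx(roll)).
In Python, from plant import get_state, capture, close_job, nose_length gives the robot as it stands.
- The arm moves only by the tool apply_moves, never from a script. Its argument "rows" is a list of rows, each a list of 2 entries, a list of its own where there are three numbers: the shift along the tool's x, y, z in m, then the turn about the tool's y in degrees. In form: [[[tx, ty, tz], yaw], ...]. A call has 1 to 20 rows; each row is the pose to reach, as a shift and turn from the pose commanded when the call began, along the tool's axes at that moment; what a row does not reach only later rows make up. A row lasts 1/8 s, in which the tool goes at most 62.5 mm and 10.7 degrees, less where a joint would pass 70% of its speed; a pose out of reach is approached as far as the arm can. A call with a gripper value outside its range is refused whole. "gripper" is the opening, from 0 (shut) to 1 (fully open), set as the call begins (left out, the last holds). The fingers move at their own pace and stop on an object; "grip_force" is the grip in N (left out, the last holds). Time passes only in rows, so rows that repeat a pose let the fingers close. It gives the time, the measured TCP pose, the force and the opening at its end, in the units of the state.
- get_state(): the state, without advancing time (a new reading comes with each control period).
- capture(name): name is "scene" or "top" or "wrist"; returns a dict with "pixels" (480x640x3 uint8, blue, green, red), "z_map" (480x640 float32, m along the optical axis (not along the pixel's ray), 0 where there is no reading), "intrinsics" (3x3 intrinsics, pixels), "rvec" (rotation vector, rad) and "tvec" (3), from world to camera coordinates, as OpenCV has them; the wrist camera has in their place "mount" (4x4, takes a point from camera to tool coordinates, whose origin is the TCP and whose axes are the tool frame's). Camera axes: x right, y down, z forward; pixel columns grow to the right and rows downward; lengths in m; the calibration is good to about 2 mm. A picture is of the moment at which its call begins: read the wrist's pose just before it.
- close_job(): hands the job in, once; it reports no verdict.
The state is a dict: "time_s": time; "joints": joint angles; "qd": joint speeds; "joint_torque": joint torques, N m; "tcp_pos": TCP position; "eef_rot": TCP orientation; "contact_force": force on the tool from outside, world axes, zero at the start; "moment": the same for the moment, N m; "gripper_width": finger opening in m.
Only numpy, scipy, OpenCV 4.12 (cv2) and the standard library are available. Lean on these libraries where they do the work, as an engineer would, in place of code of your own. Each camera call takes 0.05 s, during which the arm holds its last target.

### The job

One of the two metal parts cups stands in the swing of the belt tensioner's T-bar: first clear it away by nesting it into the other cup, which stays standing on the bench. Then push the T-bar round clockwise (seen from above) until the tip of the sprung arm points at the small set-mark tab on the scale, within the tab's width, and leave it there. Do not press on the sprung arm or the tab, and do not disturb the jar, the glue bottle or the battery.

Things in the scene. Friction and masses are not known exactly. Their poses are not given: they have to be found in the camera images.
- tensioner: Fixed grey cast unit, 45 mm high. Origin on the bench under the vertical axis of the tension screw; x runs along its length to the scale end, z up. In its frame the casting spans x -42 to 208 mm, y -42 to 42 mm (y -62 to 62 mm for x over 143 mm).
- guard (a point): Centre of the top of a fixed dark steel guard plate, 103 mm above the bench, over the far part of the bar's swing: in the tensioner's frame x 46 to 98 mm, y -85 to 85 mm, underside at 98 mm (the bar passes beneath), on two 10 mm square posts at x 92, y +-79 mm. So pushing fingers fit only where x is below 46 mm.
- screw_head (a point): On the screw axis, where the steel T-bar goes through the 28 mm thick screw head (top at 92 mm): 80 mm above the bench. The bar is straight, level, 12 mm round and 170 mm long. Clockwise from above tightens; it stays where it is left. It takes 0.2 to 0.35 N m (3 to 6 N near an end), a little more as it tightens.
- bar_end_1 (a point): Centre of one end knob (18 mm ball) of the T-bar, 85 mm from the screw axis, 80 mm above the bench. At the start the two ends lie at about 60 to 115 and 240 to 295 degrees, anticlockwise from the tensioner's x axis.
- bar_end_2 (a point): Centre of the other end knob of the T-bar, alike and opposite.
- sprung_arm: Flat dark steel pointer arm that pivots at x 85 mm, y 0 of the tensioner (origin there, on the bench level; its x axis runs along the arm, z up), 51 to 56 mm above the bench. Driven by the screw through its spring: one radian of clockwise bar turn swings it 0.12 rad anticlockwise (towards the tensioner's +y), that is 11.5 mm at the tip. Not to be pushed.
- pointer_tip (a point): The narrow tip (4 mm wide) of the sprung arm, 96 mm from its pivot, 53.5 mm above the bench.
- mark: Set mark: a small brass tab, 18 mm long, 8 mm wide, standing on the scale plate just outside the arm's tip, top 58 mm above the bench; origin at the same pivot as the sprung arm, x axis towards the tab. Not to be touched.
- mark_tab (a point): Inner end of the tab, on its centreline, 101 mm from the pivot, 53.5 mm above the bench; same axes as mark. When the tension is right the arm's tip points at it (no sideways offset along this y axis). At the start it lies 22 to 56 mm of tip travel ahead.
- cup_1: Aluminium parts cup, round, open at the top, 90 mm high, outside diameter 42 mm at the foot, 68 mm at the rim, wall 2.5 mm, inner floor 34 mm above its underside; origin at the centre of its underside, z up, about 0.15 kg. Nested, its underside rests on the other's floor and it stands 34 mm proud, with about 2 mm play all round.
- cup_2: The other parts cup, identical. One of the two (either) stands in the bar's swing, about 100 mm from the screw axis on the side away from the scale; the other stands off to the left or right of the unit.
- jar: Bystander: amber glass jar, 66 mm diameter, 85 mm high; origin at the centre of its underside. On the opposite side to the free cup.
- glue_bottle: Bystander: white bottle, 56 mm diameter, 170 mm high, origin at the centre of its underside; beside the tensioner, about 150 mm to one side of its middle.
- battery: Bystander: black tool battery, 70 x 70 mm, 60 mm high, origin at the centre of its underside; beside the tensioner on the side opposite the bottle.
Mind the look-alikes: they are no part of the job. What is shaped like the cup_1 but purple or yellow is not meant. What is shaped like the cup_2 but turquoise is not meant.

How it is judged:
By the outcome, as a careful person would: the job done as asked, in the order asked, and still so for the second after the job is handed in, with the robot touching nothing.
It also fails if it takes over 64 s, if anything falls off the work surface, if the arm or the gripper's body presses on something with over 40 N, if the wrist force passes 120 N, or if a joint passes its speed limit or range.

## Working session

There is one attempt and no reset: what is moved stays moved. The work goes in short steps, Python scripts to look and compute and a tool call to move; the robot and the scene stay as the last step left them, time stands still between calls to the robot, and variables do not carry over. Pictures are saved under pics/ and viewed, and the job is handed in when it is done.

Besides the shell and the picture viewer there is one more tool, called after "Emit:" as name(argument=value, ...), one argument or row to a line, values as JSON. apply_moves: Moves the arm, as the interface text tells. Its arguments: {"type":"object","properties":{"rows":{"type":"array"},"gripper":{"type":"number"},"grip_force":{"type":"number"}},"required":["rows"]}

```bash
mkdir -p pics; cat > h.py <<'E'
import numpy as np, cv2
from plant import get_state, capture, close_job, nose_length
from scipy.spatial.transform import Rotation as R
def snap(n,f):
    s=get_state(); c=capture(n); cv2.imwrite('pics/'+f,c['pixels']); np.savez('pics/'+f+'.npz',s_pos=s['tcp_pos'],s_rot=s['eef_rot'],**c); return c
def ext(c):
    c={k:c[k] for k in c.keys()}
    if 'rvec' in c:
        Rm=cv2.Rodrigues(np.array(c['rvec'],float))[0]; t=np.array(c['tvec'],float).ravel(); return Rm.T,-Rm.T@t
    T=np.array(c['mount']); Rt=R.from_euler('xyz',c['s_rot'],degrees=True).as_matrix()
    return Rt@T[:3,:3], Rt@T[:3,3]+np.array(c['s_pos'])
def load(f): return dict(np.load('pics/'+f+'.npz'))
def ray(c,u,v):
    Rc,o=ext(c); d=np.linalg.inv(c['intrinsics'])@np.array([u,v,1.]); return o,Rc@d
def onz(c,u,v,z):
    o,d=ray(c,u,v); return o+d*(z-o[2])/d[2]
def cloud(c):
    Rc,o=ext(c); v,u=np.mgrid[0:480,0:640]; K=np.linalg.inv(c['intrinsics'])
    d=np.stack([u,v,np.ones_like(u)],-1)@K.T*c['z_map'][...,None]
    P=d@Rc.T+o; P[c['z_map']==0]=np.nan; return P
E
python3 - <<'E'
from h import *
print(get_state(), nose_length)
for n in ['scene','top','wrist']:
    c=snap(n,n+'0.png'); c=load(n+'0.png'); print(n,ext(c))
E
```

```text
{'time_s': 0.0, 'joints': array([ 8.80689109e+01,  2.05905135e+01,  6.34931335e-01, -1.93612739e-02,
       -7.01347187e+01, -1.65049759e+01]), 'qd': array([ 0.0237866 , -0.05271409, -0.01426729,  0.01538595, -0.00049452,
        0.00949807]), 'joint_torque': array([-9.23747939e-04, -5.82714558e+01,  2.93051273e+01,  6.99724853e+00,
        6.86983185e-03, -1.68769852e-04]), 'tcp_pos': array([0.21338818, 0.63999727, 0.29124417]), 'eef_rot': array([-8.99082487e+01,  8.20574073e-03,  1.61557348e+02]), 'contact_force': array([ 0.5462385 , -0.00656993,  1.43881113]), 'moment': array([0.0237984 , 0.0074344 , 0.01031605]), 'gripper_width': 0.08741573357033643} 0.0656
scene (array([[ 0.03055901,  0.84558262, -0.5329692 ],
       [ 0.99952869, -0.0242924 ,  0.01876914],
       [ 0.00292375, -0.53329158, -0.84592644]]), array([ 1.05659859, -0.02295864,  0.83052153]))
top (array([[ 0.02202329, -0.99453758,  0.10202926],
       [-0.99968105, -0.02316837, -0.01005153],
       [ 0.01236047, -0.10177535, -0.99473061]]), array([0.50012704, 0.01632117, 0.90536512]))
wrist (array([[-3.16751733e-01, -9.14355830e-01, -2.52233534e-01],
       [-9.48508406e-01,  3.05240082e-01,  8.46185359e-02],
       [-3.79666923e-04,  2.66048695e-01, -9.63959516e-01]]), array([0.28066185, 0.61833401, 0.38542333]))
```

View pics/scene0.png

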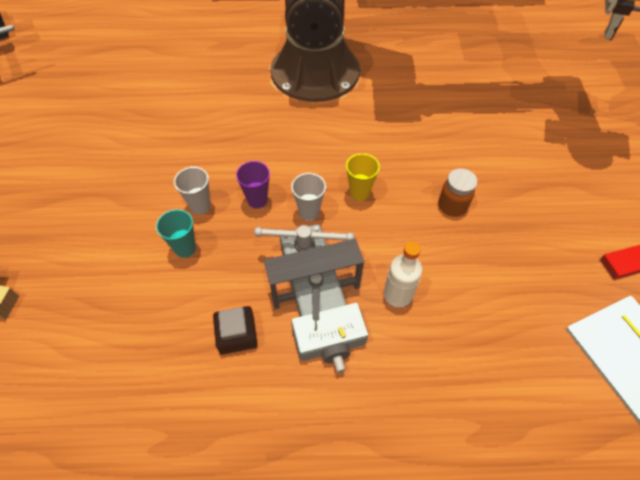

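View pics/top0.png

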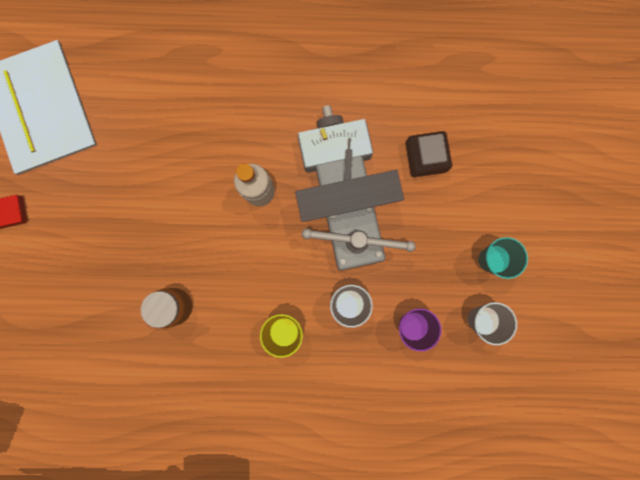

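```bash
cat > m.py <<'E'
from h import *
import sys
c=load('top0.png'); im=c['pixels']; hsv=cv2.cvtColor(im,cv2.COLOR_BGR2HSV)
P=cloud(c)
# objects by height
H=np.nan_to_num(P[...,2]); 
m=((H>0.03)).astype(np.uint8)
n,l,st,ce=cv2.connectedComponentsWithStats(m)
for i in range(1,n):
    if st[i,4]<100: continue
    q=P[l==i]; z=q[:,2]; top=q[z>z.max()-0.012]
    (x,y),r=cv2.minEnclosingCircle(top[:,:2].astype(np.float32)*1000)
    print(ce[i].round(),st[i,4],'zmax',z.max().round(3),'circ',round(x),round(y),round(r))
big=cv2.resize(im[90:280,230:430],None,fx=4,fy=4,interpolation=cv2.INTER_CUBIC); cv2.imwrite('pics/top0z.png',big[:600])
E
python3 m.py
```

```text
[347. 191.] 10389 zmax 0.108 circ 633 -19 87
[430. 152.] 1568 zmax 0.064 circ 725 -162 31
[254. 183.] 1221 zmax 0.174 circ 654 140 13
[505. 258.] 1486 zmax 0.094 circ 540 -277 34
[351. 306.] 1393 zmax 0.094 circ 458 -25 34
[165. 308.] 1514 zmax 0.09 circ 445 282 29
[494. 323.] 1521 zmax 0.094 circ 435 -257 34
[420. 329.] 1411 zmax 0.094 circ 422 -136 34
[281. 336.] 1425 zmax 0.094 circ 408 85 34
```

```bash
python3 -c "
from h import *
im=cv2.imread('pics/scene0.png'); cv2.imwrite('pics/s0z.png',cv2.resize(im[215:365,230:430],None,fx=4,fy=4,interpolation=cv2.INTER_CUBIC))"
```

```text
(no output)
```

View pics/top0z.png

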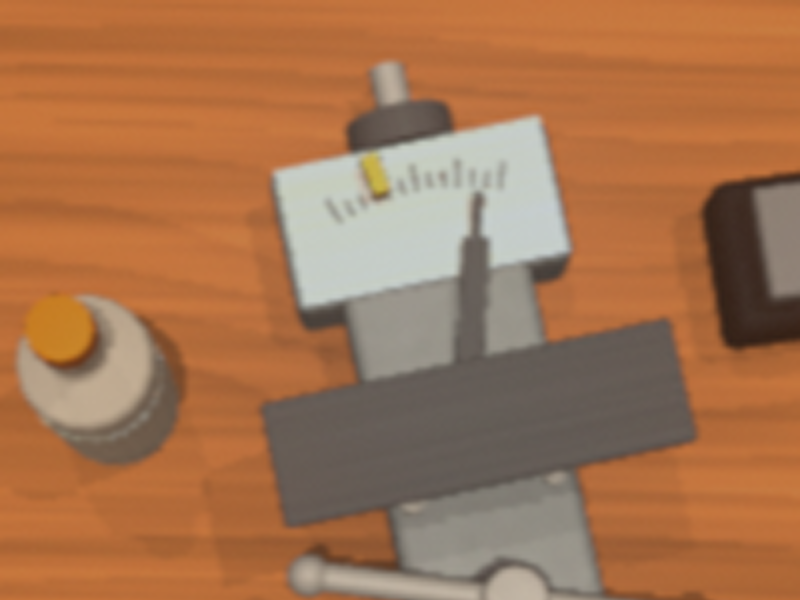

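View pics/s0z.png

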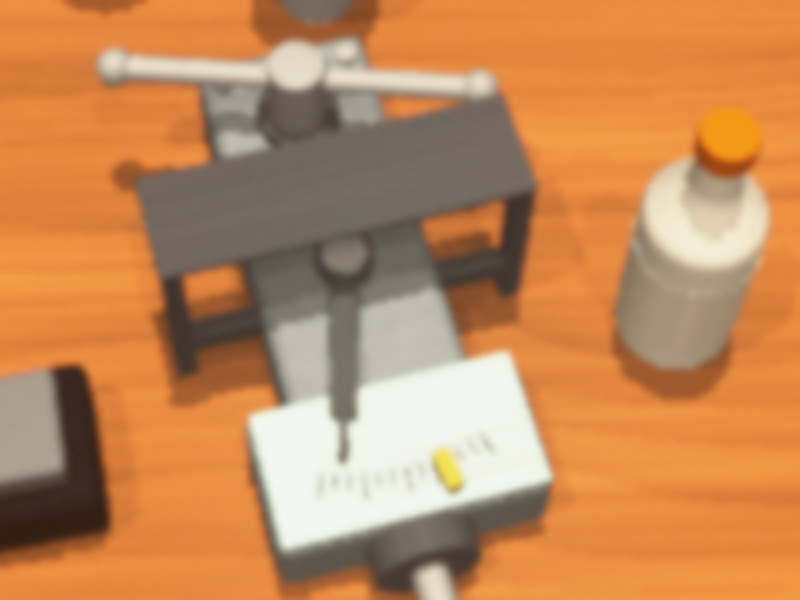

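```bash
cat > m2.py <<'E'
from h import *
c=load('top0.png'); s=load('scene0.png')
def p(n,a,z,cc=c): 
    q=onz(cc,*a,z); print(n,(q*1000).round(1)); return q[:2]
k1=p('k1',(306.3,233.5),.08);k2=p('k2',(411,245.5),.08);sc=p('screw',(359,239),.092)
print('bar len',np.linalg.norm(k1-k2)*1000, 'mid',(k1+k2)/2)
tip=p('tip',(349.5,139),.0535);tab=p('tabin',(324.6,139.2),.0535)
tabo=p('tabout',(322.5,129),.058)
# from scene
p('k1s',(230+480/4,215+85/4),.08,s);p('k2s',(230+113/4,215+66/4),.08,s);p('tips',(230+343/4,215+460/4),.0535,s);p('tabs',(230+456/4,215+488/4),.058,s);p('tabs_in',(230+442/4,215+452/4),.058,s);p('scs',(230+298/4,215+62/4),.092,s)
# guard corners z .103 top
g=[p('g',(230+a/4,90+b/4),.103) for a,b in [(262,405),(668,320),(695,437),(288,525)]]
gc=np.mean(g,0); ax=(g[0]+g[1]-g[2]-g[3])/2; print('guard c',gc,'len',np.linalg.norm(g[0]-g[1]),np.linalg.norm(ax))
ay=(g[0]+g[3]-g[1]-g[2]); psi=np.degrees(np.arctan2(ay[1],ay[0]))-90; print('psi',psi)
sp=[p('sp',(230+a/4,90+b/4),.045) for a,b in [(273,172),(541,116),(570,248),(306,310)]]
e=(sp[0]+sp[3]-sp[1]-sp[2]);print('psi2',np.degrees(np.arctan2(e[1],e[0]))-90)
psi=np.radians(psi); X=np.array([np.cos(psi),np.sin(psi)]);Y=np.array([-X[1],X[0]])
o=gc-72e-3*X; print('origin from guard',o,'knob mid',(k1+k2)/2)
o=(k1+k2)/2
piv=o+.085*X
for n,q in [('tip',tip),('tabin',tab),('k1',k1),('k2',k2)]:
    d=q-(piv if n[0]=='t' else o); print(n,np.linalg.norm(d)*1000,np.degrees(np.arctan2(d@Y,d@X)))
# cups refine by rim contour from depth
P=cloud(c);H=np.nan_to_num(P[...,2])
n,l,st,ce=cv2.connectedComponentsWithStats((H>.03).astype(np.uint8))
for u,v in [(351,306),(494,323),(420,329),(505,258),(281,336)]:
    lab=np.bincount(l[v-25:v+25,u-25:u+25].ravel());lab[0]=0;lab=lab.argmax()
    m=(l==lab)&(H>.08); ct=max(cv2.findContours(m.astype(np.uint8),0,1)[0],key=len)[:,0]
    q=np.array([onz(c,a,b,.09)[:2] for a,b in ct])*1000
    # circle fit
    A=np.c_[2*q,np.ones(len(q))];x=np.linalg.lstsq(A,(q**2).sum(1),rcond=None)[0];r=np.sqrt(x[2]+x[0]**2+x[1]**2)
    d=np.hypot(*(q-x[:2]).T)-r; print('cup',u,v,x[:2].round(1),r.round(1),d.std().round(2))
E
python3 m2.py
```

```text
k1 [572.3  50.   80. ]
k2 [ 556.5 -122.2   80. ]
screw [564.3 -35.9  92. ]
bar len 172.8981085423674 mid [ 0.56441979 -0.03607212]
tip [740.2 -19.   53.5]
tabin [738.8  24.   53.5]
tabout [755.4  28.   58. ]
k1s [571.9  51.1  80. ]
k2s [ 556.5 -119.6   80. ]
tips [744.  -17.2  53.5]
tabs [759.7  30.   58. ]
tabs_in [743.4  25.   58. ]
scs [564.7 -33.1  92. ]
g [638.1  68.3 103. ]
g [676.9 -94.8 103. ]
g [ 629.2 -106.2  103. ]
g [589.8  56.5 103. ]
guard c [ 0.63349473 -0.01905984] len 0.16768260377652972 0.04932121754618192
psi 13.505939616723808
sp [751.   70.3  45. ]
sp [779.2 -46.3  45. ]
sp [720.5 -59.9  45. ]
sp [690.2  54.2  45. ]
psi2 14.216429102543486
origin from guard [ 0.56348584 -0.03587516] knob mid [ 0.56441979 -0.03607212]
tip 93.18441285985837 -15.2322315405627
tabin 100.11429995845941 10.164044828977067
k1 86.44905427118371 71.25518133923147
k2 86.4490542711837 -108.74481866076844
cup 351 306 [457.5 -25.5] 32.9 0.43
cup 494 323 [ 434.6 -256.7] 33.1 0.59
cup 420 329 [ 422.3 -136.1] 32.9 0.44
cup 505 258 [ 539.9 -275.3] 31.7 2.02
cup 281 336 [408.2  84.9] 32.8 0.48
```

Emit:
apply_moves(
  rows=[
    [[-0.03, 0, 0.04], -2],
    [[-0.07, 0, 0.09], -5],
    [[-0.11, 0, 0.14], -8],
    [[-0.15, 0, 0.19], -11],
    [[-0.19, 0, 0.24], -14],
    [[-0.23, 0, 0.29], -18.44],
    [[-0.27, 0, 0.34], -18.44],
    [[-0.31, 0, 0.39], -18.44],
    [[-0.35, 0, 0.44], -18.44],
    [[-0.39, 0, 0.49], -18.44],
    [[-0.42, 0, 0.53], -18.44],
    [[-0.442, 0, 0.554], -18.44],
    [[-0.442, 0, 0.554], -18.44],
    [[-0.442, 0, 0.554], -18.44],
    [[-0.442, 0, 0.554], -18.44],
  ],
  gripper=1,
)

```text
time_s: 2.02
tcp_pos: [0.4573, -0.0243, 0.2922]
eef_rot: [-90.0, 0.0, -179.9]
contact_force: [0.5, 0.2, 0.6]
gripper_width: 0.0878
```

```bash
python3 -c "
from h import *
s=get_state();print(s['time_s'],s['tcp_pos'],s['eef_rot'],s['joints'],s['qd'].round(2))
snap('wrist','w1.png')"
```

```text
2.025 [ 0.45732661 -0.02426005  0.2922158 ] [-9.00079275e+01  6.55353556e-03 -1.79921111e+02] [ 2.17188947e+01 -4.21186507e-01 -2.53918096e+01 -5.46302503e-03
 -6.50203619e+01  6.83623011e+01] [ 0.41 -0.12  0.03  0.07 -0.18  0.15]
```

View pics/w1.png

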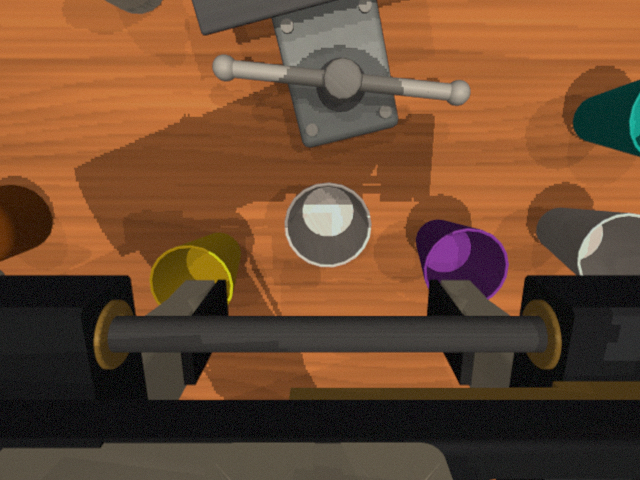

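```bash
cat >> h.py <<'E'
def rim(c,u0,v0,z=.09,lo=.075,hi=.11,w=60):
    P=cloud(c);H=np.nan_to_num(P[...,2]);m=((H>lo)&(H<hi)).astype(np.uint8)
    g=np.zeros_like(m);cv2.circle(g,(int(u0),int(v0)),w,1,-1);m&=g
    ct=np.concatenate([a[:,0] for a in cv2.findContours(m,0,1)[0] if len(a)>10]); ct=cv2.convexHull(ct)[:,0]
    q=np.array([onz(c,a,b,z)[:2] for a,b in ct])*1000
    A=np.c_[2*q,np.ones(len(q))];x=np.linalg.lstsq(A,(q**2).sum(1),rcond=None)[0];r=np.sqrt(x[2]+x[0]**2+x[1]**2)
    d=np.hypot(*(q-x[:2]).T)-r; return x[:2].round(1),r.round(1),d.std().round(2)
E
python3 - <<'E'
from h import *
c=load('w1.png')
print(rim(c,328,225,w=55))
for n,a,z in [('k1',(223.5,68),.08),('k2',(458.5,92),.08),('sc',(343,78.5),.092)]: print(n,onz(c,*a,z)*1000)
E
```

```text
(array([456.4, -23.3]), np.float64(33.7), np.float64(0.11))
k1 [571.95095416  52.59507388  80.        ]
k2 [ 555.7012068  -119.42863256   80.        ]
sc [563.47194396 -33.8257724   92.        ]
```

Emit:
apply_moves(
  rows=[
    [[0.001, 0.03, -0.002], 0],
    [[0.001, 0.07, -0.002], 0],
    [[0.001, 0.11, -0.002], 0],
    [[0.001, 0.14, -0.002], 0],
    [[0.001, 0.158, -0.002], 0],
    [[0.001, 0.166, -0.002], 0],
    [[0.001, 0.166, -0.002], 0],
    [[0.001, 0.166, -0.002], 0],
  ],
  gripper=1,
)

```text
time_s: 3.08
tcp_pos: [0.4571, -0.0227, 0.127]
eef_rot: [-90.0, 0.1, -180.0]
contact_force: [1.3, 0.8, -0.0]
gripper_width: 0.0875
```

Emit:
apply_moves(
  rows=[
    [[0, 0, 0], 0],
    [[0, 0, 0], 0],
    [[0, 0, 0], 0],
    [[0, 0, 0], 0],
    [[0, 0, 0], 0],
    [[0, 0, 0], 0],
  ],
  gripper=0.6,
  grip_force=20,
)

```text
time_s: 3.82
tcp_pos: [0.4569, -0.0231, 0.1265]
eef_rot: [-90.0, 0.0, -180.0]
contact_force: [0.1, -2.3, 5.0]
gripper_width: 0.0668
```

Emit:
apply_moves(
  rows=[
    [[0, -0.005, 0], 0],
    [[0, -0.015, 0], 0],
    [[0, -0.03, 0], 0],
    [[0, -0.05, 0], 0],
    [[0, -0.07, 0], 0],
    [[0, -0.09, 0], 0],
    [[0, -0.11, 0], 0],
    [[0, -0.12, 0], 0],
    [[0, -0.125, 0], 0],
    [[0, -0.125, 0], 0],
  ],
)

```text
time_s: 5.08
tcp_pos: [0.4564, -0.023, 0.251]
eef_rot: [-90.0, -0.0, 180.0]
contact_force: [0.1, 0.6, -1.5]
gripper_width: 0.0668
```

```bash
python3 -c "
from h import *
s=get_state();print(s['time_s'],s['tcp_pos'],s['eef_rot'],s['contact_force'],s['gripper_width'])
c=snap('wrist','w2.png');snap('scene','s2.png')"
```

```text
5.075 [ 0.45642401 -0.02300884  0.25097343] [-9.00070873e+01 -1.62852859e-02  1.79994074e+02] [ 0.13973278  0.58786941 -1.45658079] 0.0668258740896202
```

View pics/w2.png

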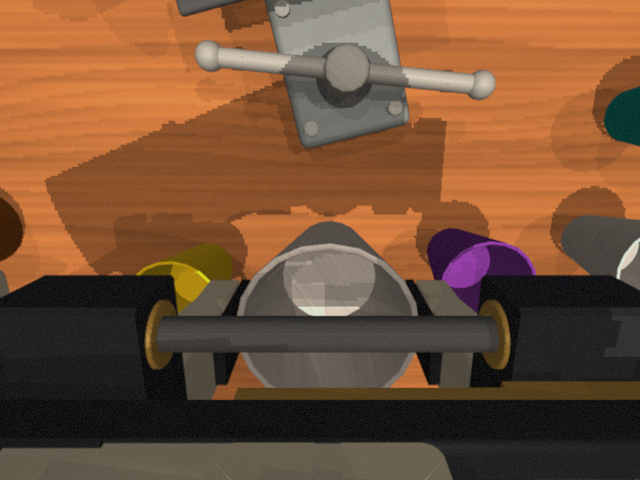

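View pics/s2.png

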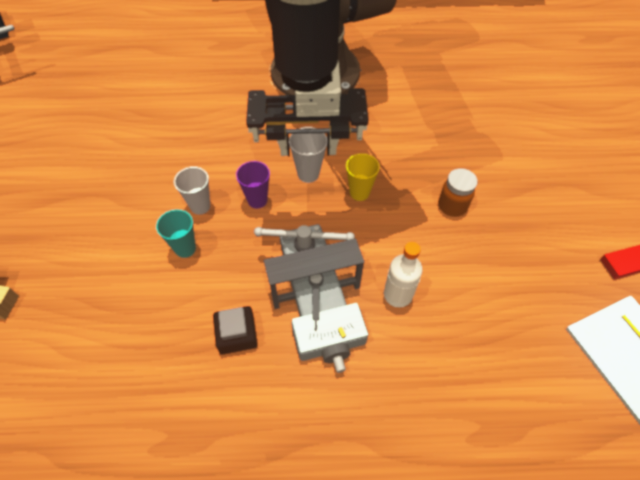

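Emit:
apply_moves(
  rows=[
    [[0, 0, 0.005], 0],
    [[0, 0, 0.015], 0],
    [[0, 0, 0.03], 0],
    [[0, 0, 0.05], 0],
    [[0, 0, 0.07], 0],
    [[0, 0, 0.09], 0],
    [[0, 0, 0.105], 0],
    [[0, 0, 0.115], 0],
    [[0, 0, 0.12], 0],
    [[0, 0, 0.122], 0],
    [[0, 0, 0.122], 0],
    [[0, 0, 0.122], 0],
  ],
)

```text
time_s: 6.68
tcp_pos: [0.4566, -0.1447, 0.2512]
eef_rot: [-90.0, 0.0, -180.0]
contact_force: [0.7, 1.0, -1.2]
gripper_width: 0.0665
```

```bash
python3 - <<'E'
from h import *
s=get_state();print(s['time_s'],s['tcp_pos'],s['eef_rot'],s['contact_force'],s['gripper_width'])
snap('wrist','w3.png')
E
```

```text
6.675 [ 0.45664189 -0.1447176   0.25119582] [-9.00030012e+01  4.80510121e-03 -1.79970192e+02] [ 0.7081371   1.03137569 -1.15529588] 0.06647051138079293
```

View pics/w3.png

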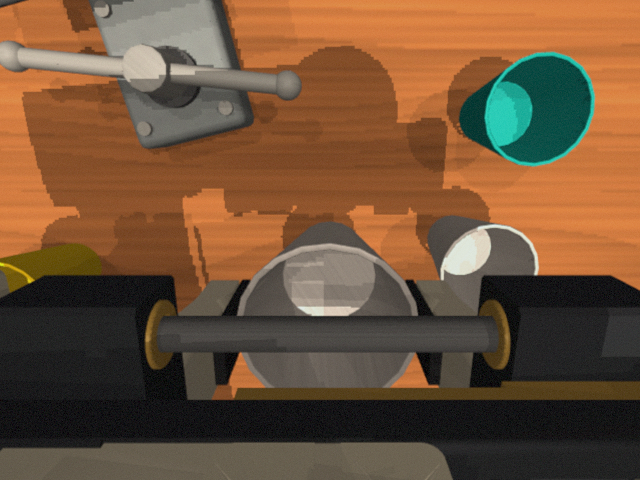

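```bash
python3 - <<'E'
from h import *
from scipy.optimize import least_squares
c=load('w3.png'); P=cloud(c)
H=np.nan_to_num(P[...,2])
m=((H>.08)&(H<.105)).astype(np.uint8); m[272:]=0; m[:,:436]=0; m[:205]=0
ys,xs=np.nonzero(m); 
pts=[]
for u in range(440,545):
    r=np.nonzero(m[:,u])[0]
    if len(r): pts.append((u,r[0]))
q=np.array([onz(c,a,b,.09)[:2] for a,b in pts])*1000
f=least_squares(lambda p:np.hypot(q[:,0]-p[0],q[:,1]-p[1])-34,[435,-255],loss='soft_l1',f_scale=.5)
print('free cup',f.x,np.abs(f.fun).mean(),len(q))
# scene & held cup
s=load('scene0.png')
print('scene: free',rim(s,193,177,w=22),'swing',rim(s,309,187,w=20))
# held rim
z=.215
for a in [(328,244),(239,300),(417,300)]: print(onz(c,*a,z)*1000)
m=((H>z-.02)&(H<z+.02)).astype(np.uint8)*255; print(m[240:320,230:430].sum()/255)
hp=[(328,244),(300,247.5),(270,258),(250,275),(241,295),(415,295),(407,275),(386,257),(358,247.5)]
q=np.array([onz(c,a,b,z)[:2] for a,b in hp])*1000
f=least_squares(lambda p:np.hypot(q[:,0]-p[0],q[:,1]-p[1])-34,[456,-145]);print('held',f.x,f.fun.round(1), 'tcp',c['s_pos'])
E
```

```text
free cup [ 434.06890038 -253.26087912] 0.4686808000208722 99
scene: free (array([ 440.3, -254.1]), np.float64(36.2), np.float64(1.96)) swing (array([462.4, -24.5]), np.float64(35.8), np.float64(1.92))
[ 489.58516337 -143.86392599  215.        ]
[ 468.47210305 -111.68926204  215.        ]
[ 468.52729479 -176.03907369  215.        ]
3844.0
held [ 456.66935824 -143.99420232] [-1.1 -0.9  0.5  1.1  0.3  0.1  1.2  0.7 -0.7] tcp [ 0.45664189 -0.1447176   0.25119582]
```

Emit:
apply_moves(
  rows=[
    [[0.001, 0, 0.005], 0],
    [[0.003, 0, 0.015], 0],
    [[0.006, 0, 0.03], 0],
    [[0.01, 0, 0.05], 0],
    [[0.014, 0, 0.07], 0],
    [[0.018, 0, 0.085], 0],
    [[0.02, 0, 0.097], 0],
    [[0.022, 0, 0.105], 0],
    [[0.0225, 0, 0.109], 0],
    [[0.0225, 0, 0.109], 0],
    [[0.0225, 0, 0.109], 0],
    [[0.0225, 0, 0.109], 0],
  ],
)

```text
time_s: 8.22
tcp_pos: [0.4342, -0.2537, 0.2512]
eef_rot: [-90.0, 0.0, -180.0]
contact_force: [-0.3, 0.4, -1.8]
gripper_width: 0.0665
```

```bash
python3 - <<'E'
from h import *
s=get_state();print(s['time_s'],s['tcp_pos'],s['eef_rot'],s['contact_force'],s['gripper_width'])
snap('top','t4.png');c=snap('scene','s4.png')
im=c['pixels'];cv2.imwrite('pics/s4z.png',cv2.resize(im[100:230,120:290],None,fx=4,fy=4,interpolation=cv2.INTER_CUBIC))
E
```

```text
8.225 [ 0.43420719 -0.25372151  0.25118292] [-9.00021604e+01  4.56765473e-03 -1.79967138e+02] [-0.25176614  0.39659465 -1.84452923] 0.0665187568707987
```

View pics/s4z.png

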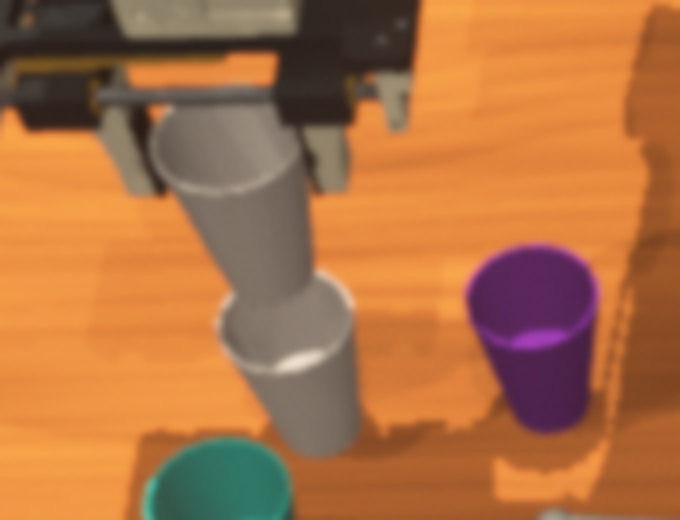

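Emit:
apply_moves(
  rows=[
    [[0, 0.01, 0], 0],
    [[0, 0.025, 0], 0],
    [[0, 0.04, 0], 0],
    [[0, 0.05, 0], 0],
    [[0, 0.06, 0], 0],
    [[0, 0.068, 0], 0],
    [[0, 0.073, 0], 0],
    [[0, 0.077, 0], 0],
    [[0, 0.08, 0], 0],
    [[0, 0.08, 0], 0],
  ],
)

```text
time_s: 9.57
tcp_pos: [0.4341, -0.254, 0.1711]
eef_rot: [-90.0, -0.0, -180.0]
contact_force: [-1.0, 0.6, -1.1]
gripper_width: 0.067
```

Emit:
apply_moves(
  rows=[
    [[0, 0.003, 0], 0],
    [[0, 0.006, 0], 0],
    [[0, 0.008, 0], 0],
    [[0, 0.0095, 0], 0],
    [[0, 0.0105, 0], 0],
    [[0, 0.0105, 0], 0],
  ],
)

```text
time_s: 10.32
tcp_pos: [0.4341, -0.254, 0.1606]
eef_rot: [-90.0, -0.0, -180.0]
contact_force: [-0.2, -0.8, -0.7]
gripper_width: 0.0668
```

Emit:
apply_moves(
  rows=[
    [[0, 0.001, 0], 0],
    [[0, 0.001, 0], 0],
  ],
)

```text
time_s: 10.58
tcp_pos: [0.4348, -0.2542, 0.1605]
eef_rot: [-90.0, 0.1, -180.0]
contact_force: [-0.9, 0.2, 5.3]
gripper_width: 0.0667
```

Emit:
apply_moves(
  rows=[
    [[0, 0, 0], 0],
    [[0, 0, 0], 0],
    [[0, 0, 0], 0],
    [[0, -0.005, 0], 0],
    [[0, -0.015, 0], 0],
    [[0, -0.035, 0], 0],
    [[0, -0.06, 0], 0],
    [[0, -0.09, 0], 0],
    [[0, -0.115, 0], 0],
    [[0, -0.13, 0], 0],
    [[0, -0.13, 0], 0],
  ],
  gripper=1,
)

```text
time_s: 11.95
tcp_pos: [0.4344, -0.2541, 0.2907]
eef_rot: [-90.0, 0.1, -180.0]
contact_force: [-0.6, 0.6, -0.9]
gripper_width: 0.0877
```

```bash
python3 - <<'E'
from h import *
s=get_state();print(s['time_s'],s['tcp_pos'],s['eef_rot'],s['contact_force'],s['gripper_width'],s['joints'])
c=snap('scene','s5.png')
im=c['pixels'];cv2.imwrite('pics/s5z.png',cv2.resize(im[100:230,120:290],None,fx=4,fy=4,interpolation=cv2.INTER_CUBIC))
E
```

```text
11.95 [ 0.43443909 -0.2540835   0.29071848] [-8.99801953e+01  1.27346146e-01 -1.79995984e+02] [-0.57922374  0.60373006 -0.90138301] 0.08771038377794618 [-7.91842022e+00  4.22153279e+00 -2.07362265e+01  2.27812198e-03
 -6.49133803e+01  9.79214508e+01]
```

View pics/s5z.png

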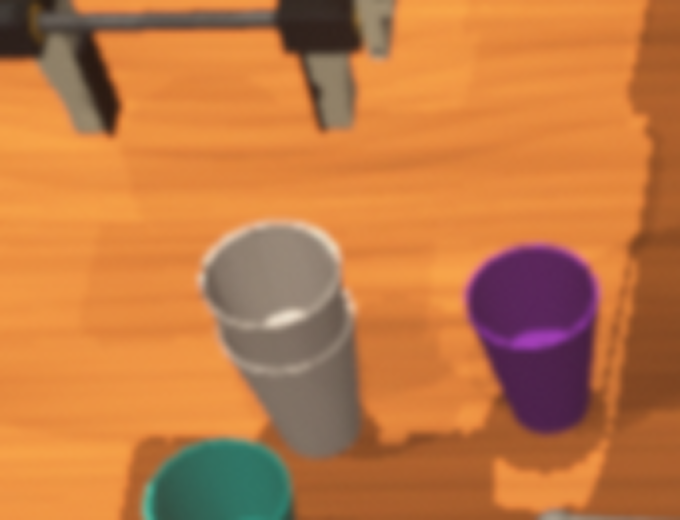

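Emit:
apply_moves(
  rows=[
    [[-0.015, 0, -0.016], 1],
    [[-0.04, 0, -0.045], 3],
    [[-0.07, 0, -0.08], 5.4],
    [[-0.1, 0, -0.115], 5.4],
    [[-0.13, 0.02, -0.145], 5.4],
    [[-0.1486, 0.05, -0.166], 5.4],
    [[-0.1486, 0.06, -0.166], 5.4],
    [[-0.1486, 0.06, -0.166], 5.4],
    [[-0.1486, 0.06, -0.166], 5.4],
  ],
  gripper=0,
)

```text
time_s: 13.12
tcp_pos: [0.5826, -0.0887, 0.2303]
eef_rot: [-90.0, 0.0, 174.6]
contact_force: [0.6, 0.1, 0.2]
gripper_width: 0.0036
```

```bash
python3 - <<'E'
from h import *
s=get_state();print(s['time_s'],s['tcp_pos'],s['eef_rot'],s['contact_force'],s['gripper_width'],s['joints'])
c=snap('wrist','w6.png')
c=snap('scene','s6.png')
E
```

```text
13.125 [ 0.58256004 -0.0887052   0.23034214] [-8.99945669e+01  4.19996884e-02  1.74569054e+02] [0.59380395 0.0542659  0.21250958] 0.003579795858015969 [ 1.03464786e+01  1.52436589e+01 -1.54302658e+01  1.93642185e-02
 -5.92871366e+01  7.42126890e+01]
```

View pics/w6.png

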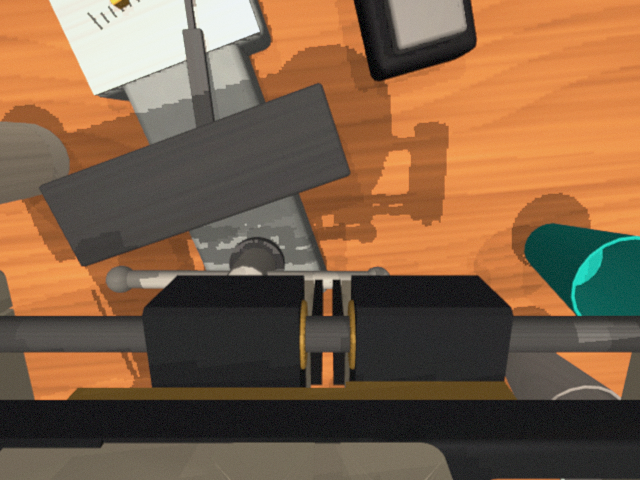

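View pics/s6.png

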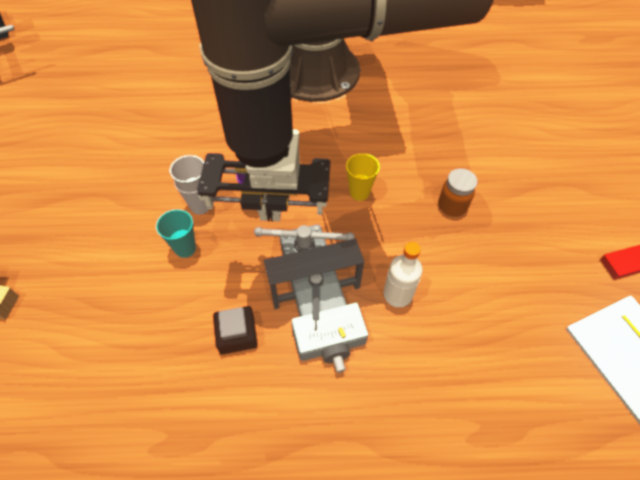

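Emit:
apply_moves(
  rows=[
    [[0, 0.02, 0], 0],
    [[0, 0.045, 0], 0],
    [[0, 0.07, 0], 0],
    [[0, 0.088, 0], 0],
    [[0, 0.097, 0], 0],
    [[0, 0.1, 0], 0],
    [[0, 0.1, 0], 0],
  ],
)

```text
time_s: 14.1
tcp_pos: [0.583, -0.0881, 0.1303]
eef_rot: [-90.0, 0.1, 174.6]
contact_force: [1.2, -0.3, 0.4]
gripper_width: 0.0008
```

```bash
cat > gen.py <<'E'
from h import *
# gen(phi0,phi1,step,d,r): rows relative to current measured pose
def gen(phis,d,r=.052,S=(.564,-.034),off=-90):
    s=get_state(); p=np.array(s['tcp_pos']); yaw=s['eef_rot'][2]
    y=np.radians(yaw); xt=np.array([np.cos(y),np.sin(y)]); zt=np.array([-np.sin(y),np.cos(y)])
    out=[]
    for i,ph in enumerate(phis):
        a=np.radians(ph); u=np.array([np.cos(a),np.sin(a)]); n=np.array([-u[1],u[0]])
        C=np.array(S)+r*u+(d[i] if np.ndim(d) else d)*n; D=C-p[:2]
        t=-((ph+off-yaw+180)%360-180)
        out.append([[round(D@xt,3),0,round(D@zt,3)],round(t,1)])
    return out
E
python3 - <<'E'
from h import *
s=get_state();print(s['time_s'],s['tcp_pos'],s['eef_rot'],s['contact_force'])
c=snap('scene','s7.png');im=c['pixels'];cv2.imwrite('pics/s7z.png',cv2.resize(im[140:340,200:400],None,fx=3,fy=3,interpolation=cv2.INTER_CUBIC))
from gen import gen
print(gen([264.6]+list(np.arange(258,138,-7)),[.0165]+[.0155]*30))
E
```

```text
14.1 [ 0.5830202  -0.08808372  0.13031028] [-9.00090705e+01  5.52214979e-02  1.74601572e+02] [ 1.17791735 -0.26977444  0.36863389]
[[[np.float64(0.008), 0, np.float64(0.0)], np.float64(0.0)], [[np.float64(0.015), 0, np.float64(0.001)], np.float64(6.6)], [[np.float64(0.021), 0, np.float64(0.002)], np.float64(13.6)], [[np.float64(0.028), 0, np.float64(0.002)], np.float64(20.6)], [[np.float64(0.034), 0, np.float64(0.001)], np.float64(27.6)], [[np.float64(0.041), 0, np.float64(-0.0)], np.float64(34.6)], [[np.float64(0.047), 0, np.float64(-0.003)], np.float64(41.6)], [[np.float64(0.053), 0, np.float64(-0.006)], np.float64(48.6)], [[np.float64(0.058), 0, np.float64(-0.01)], np.float64(55.6)], [[np.float64(0.063), 0, np.float64(-0.014)], np.float64(62.6)], [[np.float64(0.067), 0, np.float64(-0.019)], np.float64(69.6)], [[np.float64(0.071), 0, np.float64(-0.025)], np.float64(76.6)], [[np.float64(0.074), 0, np.float64(-0.031)], np.float64(83.6)], [[np.float64(0.076), 0, np.float64(-0.037)], np.float64(90.6)], [[np.float64(0.078), 0, np.float64(-0.044)], np.float64(97.6)], [[np.float64(0.078), 0, np.float64(-0.05)], np.float64(104.6)], [[np.float64(0.078), 0, np.float64(-0.057)], np.float64(111.6)], [[np.float64(0.077), 0, np.float64(-0.063)], np.float64(118.6)], [[np.float64(0.075), 0, np.float64(-0.07)], np.float64(125.6)]]
```

View pics/s7z.png

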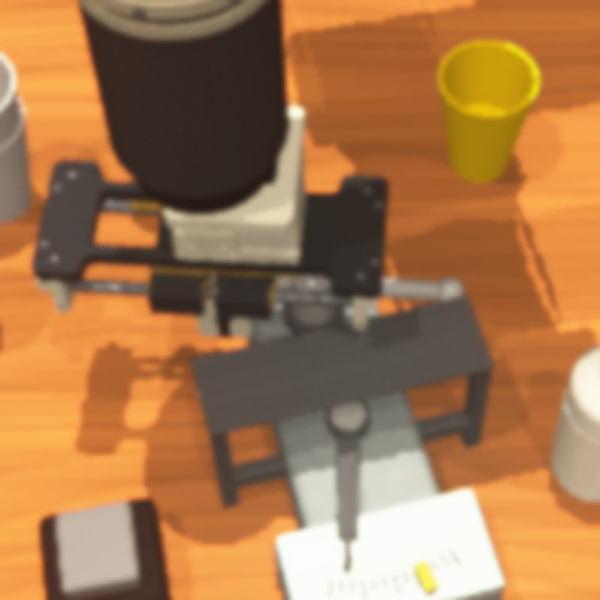

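```bash
python3 - <<'E'
from h import *
c=load('s7.png');P=cloud(c)
for (a,b) in [(360,325),(358,318),(62,300),(240,325),(212,325),(285,290),(440,360),(350,412)]:
    u,v=int(200+a/3),int(140+b/3); print((a,b),(P[v-1:v+2,u-1:u+2].reshape(-1,3)[:,2]*1000).round(),(P[v,u]*1000).round())
E
```

```text
(360, 325) [140. 140. 140. 136. 138. 137. 134. 137. 134.] [631.  -7. 138.]
(358, 318) [146. 146. 146. 144. 144. 143. 140. 140. 140.] [631.  -8. 144.]
(62, 300) [148. 148. 149. 146. 144. 146. 139. 143. 140.] [ 615. -175.  144.]
(240, 325) [86. 88. 87. 83. 84. 85. 79. 80. 82.] [596. -78.  84.]
(212, 325) [84. 85. 84. 82. 81. 82. 76. 80. 80.] [594. -97.  81.]
(285, 290) [ 85.  86.  83.  81.  80.  81. 150. 148. 147.] [568. -51.  80.]
(440, 360) [102. 105. 102. 105. 103. 104. 102. 101. 102.] [636.  39. 103.]
(350, 412) [65. 65. 65. 66. 61. 64. 64. 67. 66.] [646. -14.  61.]
```

Emit:
apply_moves(
  rows=[
    [[0.004, 0, 0], 0],
    [[0.008, 0, 0], 0],
    [[0.015, 0, 0.001], 6.6],
    [[0.021, 0, 0.002], 13.6],
    [[0.028, 0, 0.002], 20.6],
    [[0.034, 0, 0.001], 27.6],
    [[0.041, 0, 0], 34.6],
    [[0.047, 0, -0.003], 41.6],
    [[0.053, 0, -0.006], 48.6],
    [[0.058, 0, -0.01], 55.6],
    [[0.058, 0, -0.01], 55.6],
  ],
  gripper=0,
)

```text
time_s: 15.52
tcp_pos: [0.5264, -0.0727, 0.1303]
eef_rot: [-90.1, 0.1, 119.1]
contact_force: [2.9, -2.6, -0.7]
gripper_width: 0.0002
```

```bash
python3 - <<'E'
from h import *
s=get_state();print(s['time_s'],s['tcp_pos'],s['eef_rot'],s['contact_force'],s['joints'].round(1))
c=snap('scene','s8.png');im=c['pixels'];cv2.imwrite('pics/s8z.png',cv2.resize(im[140:340,200:400],None,fx=3,fy=3,interpolation=cv2.INTER_CUBIC))
from gen import gen
for r in gen(list(np.arange(202,98,-7)),.0155):print([float(x) for x in r[0]],float(r[1]))
E
```

```text
15.525 [ 0.52644915 -0.07267544  0.13028905] [-9.00974229e+01  6.50926364e-02  1.19058150e+02] [ 2.92625072 -2.56319364 -0.72077097] [ 13.3  16.6 -29.3   0.1 -44.   15.7]
[0.007, 0.0, 0.002] 7.2
[0.013, 0.0, 0.003] 14.2
[0.02, 0.0, 0.003] 21.2
[0.026, 0.0, 0.002] 28.2
[0.033, 0.0, -0.0] 35.2
[0.039, 0.0, -0.003] 42.2
[0.045, 0.0, -0.006] 49.2
[0.05, 0.0, -0.01] 56.2
[0.055, 0.0, -0.014] 63.2
[0.059, 0.0, -0.019] 70.2
[0.063, 0.0, -0.025] 77.2
[0.066, 0.0, -0.031] 84.2
[0.068, 0.0, -0.037] 91.2
[0.069, 0.0, -0.044] 98.2
[0.07, 0.0, -0.05] 105.2
```

View pics/s8z.png

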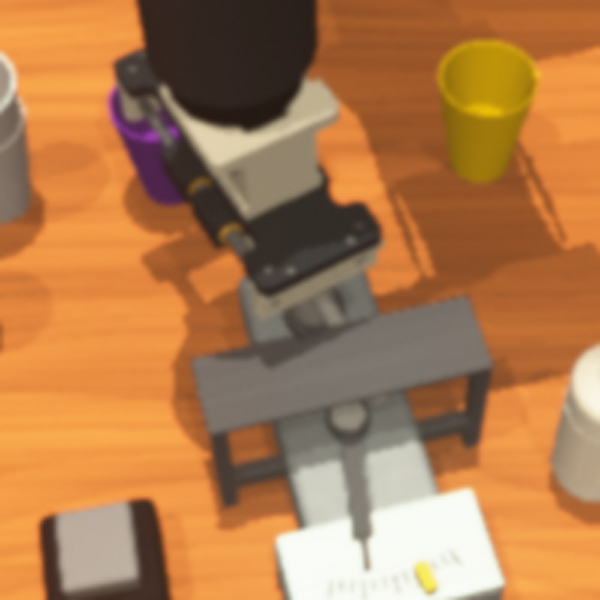

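Emit:
apply_moves(
  rows=[
    [[0.007, 0, 0.002], 7.2],
    [[0.013, 0, 0.003], 14.2],
    [[0.02, 0, 0.003], 21.2],
    [[0.026, 0, 0.002], 28.2],
    [[0.033, 0, 0], 35.2],
    [[0.039, 0, -0.003], 42.2],
    [[0.045, 0, -0.006], 49.2],
    [[0.05, 0, -0.01], 56.2],
    [[0.055, 0, -0.014], 63.2],
    [[0.059, 0, -0.019], 70.2],
    [[0.063, 0, -0.025], 77.2],
    [[0.066, 0, -0.031], 84.2],
    [[0.068, 0, -0.037], 91.2],
    [[0.069, 0, -0.044], 98.2],
    [[0.07, 0, -0.05], 105.2],
    [[0.07, 0, -0.05], 105.2],
  ],
)

```text
time_s: 17.58
tcp_pos: [0.5346, 0.0127, 0.1292]
eef_rot: [-90.0, 0.1, 14.0]
contact_force: [-3.3, -0.2, 0.5]
gripper_width: 0.0006
```

```bash
python3 - <<'E'
from h import *
s=get_state();print(s['time_s'],s['tcp_pos'],s['eef_rot'],s['contact_force'],s['joints'].round(1))
c=snap('scene','s9.png');im=c['pixels'];cv2.imwrite('pics/s9z.png',cv2.resize(im[140:340,200:400],None,fx=3,fy=3,interpolation=cv2.INTER_CUBIC))
c=snap('top','t9.png');im=c['pixels'];cv2.imwrite('pics/t9z.png',cv2.resize(im[90:240,230:430],None,fx=4,fy=4,interpolation=cv2.INTER_CUBIC))
E
```

```text
17.575 [0.53459113 0.01271122 0.12919668] [-89.98916605   0.14522296  13.95342188] [-3.27027247 -0.23312713  0.53363755] [ 22.4  17.1 -28.7  -0.  -44.4 -98.4]
```

View pics/s9z.png

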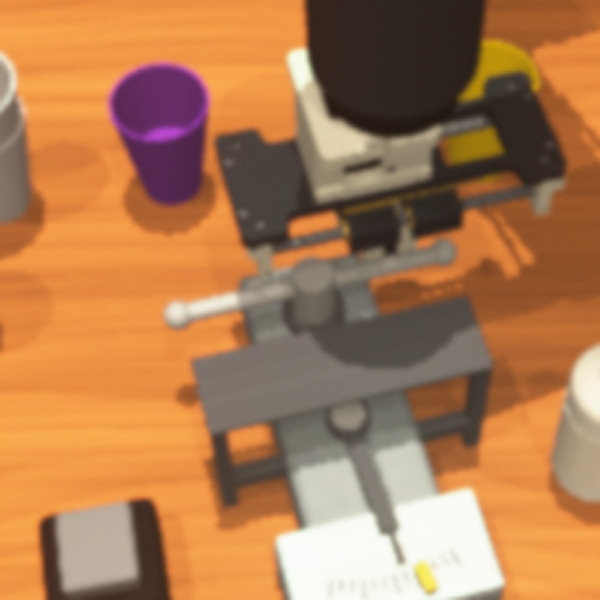

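View pics/t9z.png

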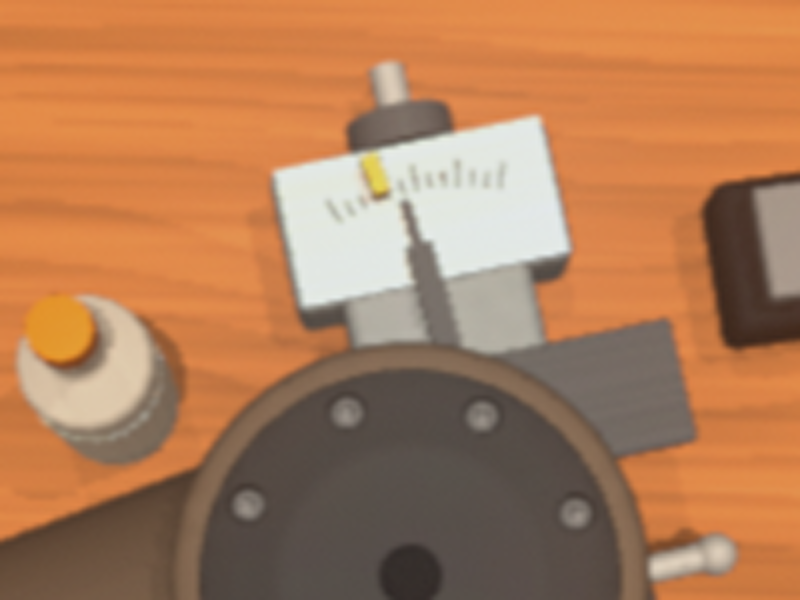

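```bash
cat > ang.py <<'E'
from h import *
def tab(c):
    hsv=cv2.cvtColor(c['pixels'],cv2.COLOR_BGR2HSV)
    m=cv2.inRange(hsv,(22,130,120),(35,255,255))
    n,l,st,ce=cv2.connectedComponentsWithStats(m)
    return [(ce[i],st[i,4]) for i in range(1,n) if 15<st[i,4]<400]
E
python3 - <<'E'
from ang import *
for f,z in [('t9.png',.058),('s9.png',.058)]:
    c=load(f)
    for ce,a in tab(c): print(f,ce.round(1),a,(onz(c,*ce,z)*1000).round(1))
E
```

```text
t9.png [ 18.8 110.8] 265 [774.  549.3  58. ]
t9.png [323.2 133.4] 30 [747.6  26.6  58. ]
s9.png [365.1 161.5] 194 [370.1  97.5  58. ]
s9.png [357.9 188. ] 123 [441.1  77.   58. ]
s9.png [631.7 325.8] 62 [754.1 523.9  58. ]
s9.png [341.5 332.3] 30 [751.2  26.2  58. ]
```

Emit:
apply_moves(
  rows=[
    [[-0.006, 0, 0], 0],
    [[-0.012, 0, 0], 0],
    [[-0.012, -0.01, 0], 0],
    [[-0.012, -0.04, 0], 0],
    [[-0.012, -0.075, 0], 0],
    [[-0.012, -0.1, -0.01], 0],
    [[-0.006, -0.1, -0.03], 0],
    [[0.01, -0.1, -0.06], 0],
    [[0.025, -0.1, -0.09], 0],
    [[0.038, -0.1, -0.104], 0],
    [[0.038, -0.1, -0.104], 0],
    [[0.038, -0.1, -0.104], 0],
  ],
)

```text
time_s: 19.18
tcp_pos: [0.597, -0.0789, 0.23]
eef_rot: [-90.0, -0.0, 13.8]
contact_force: [0.2, 0.8, -0.0]
gripper_width: 0.0001
```

```bash
python3 - <<'E'
from h import *
s=get_state();print(s['time_s'],s['tcp_pos'],s['eef_rot'],s['contact_force'],s['joints'].round(1))
c=snap('scene','s10.png');im=c['pixels'];cv2.imwrite('pics/s10z.png',cv2.resize(im[140:340,200:400],None,fx=3,fy=3,interpolation=cv2.INTER_CUBIC))
c=snap('wrist','w10.png');c=snap('top','t10.png')
E
```

```text
19.175 [ 0.59702028 -0.07890715  0.22998861] [-8.99946436e+01 -1.23657475e-02  1.38045310e+01] [ 0.23123388  0.77662486 -0.01073184] [ 11.   16.4 -13.8  -0.  -59.8 -87.2]
```

View pics/s10z.png

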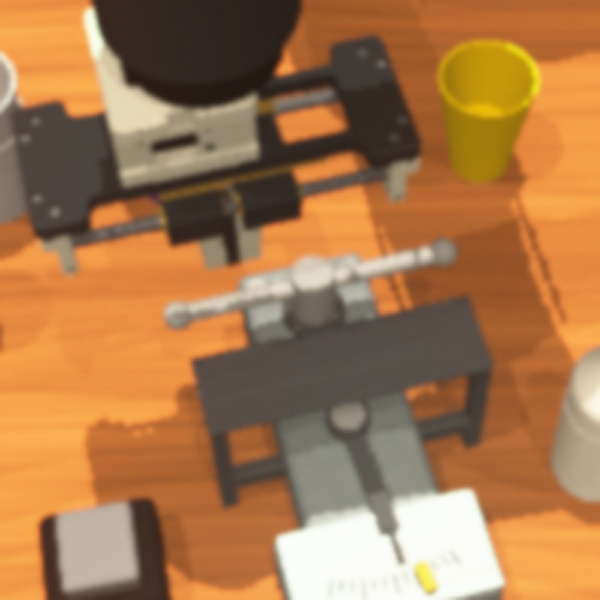

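View pics/t10.png

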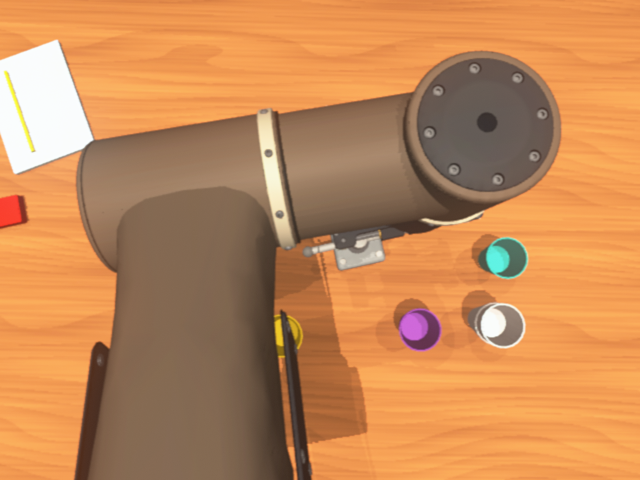

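```bash
python3 - <<'E'
from ang import *
c=load('s10.png'); f=lambda a,b,z:onz(c,200+a/3,140+b/3,z)[:2]*1000
k2=f(178,314,.08);k1=f(445,252,.08);print(k1,k2,np.linalg.norm(k1-k2),np.degrees(np.arctan2(*(k1-k2)[::-1])),'mid',(k1+k2)/2)
def dev(tip,tab,piv):
    a=[np.degrees(np.arctan2(*(q-piv)[::-1])) for q in (tip,tab)]
    print('dist',np.linalg.norm(tip-piv).round(1),np.linalg.norm(tab-piv).round(1),'ang',np.round(a,2),'remaining bar deg',((a[1]-a[0])/.12).round(1),'mm',np.radians(a[1]-a[0])*96)
S=(k1+k2)/2; X=np.array([np.cos(np.radians(14)),np.sin(np.radians(14))])
tip=f(401,560,.0535); tab_=onz(c,341.5,332.3,.058)[:2]*1000
print('tip',tip); dev(tip,tab_,S+85*X); print('pivot direct',f(349,416,.062),S+85*X)
c=load('t9.png'); tip=onz(c,331.25,140.6,.0535)[:2]*1000; tab_=onz(c,323.2,133.4,.058)[:2]*1000
dev(tip,tab_,np.array([564.35,-36])+85*X)
E
```

```text
[544.31238283  49.68865738] [ 585.53542858 -116.53918755] 171.26306060668185 103.92786792712589 mid [564.92390571 -33.42526508]
tip [738.81925747  13.67789449]
dist 95.2 111.0 ang [16.19 20.66] remaining bar deg 37.2 mm 7.487779449392344
pivot direct [649.44518856 -13.65037502] [647.39904244 -12.86190396]
dist 94.0 109.2 ang [17.25 22.62] remaining bar deg 44.8 mm 8.999896437114526
```

View pics/w10.png

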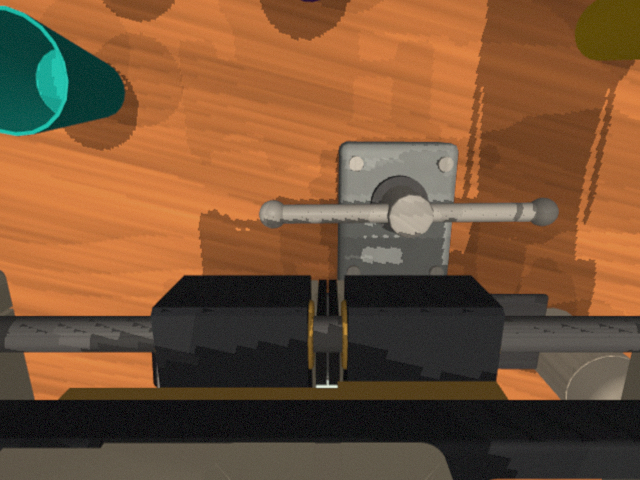

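Emit:
apply_moves(
  rows=[
    [[0, 0, 0], -10],
    [[0, 0, 0], -20],
    [[0, 0, 0], -30],
    [[0, 0, 0], -40],
    [[0, 0, 0], -50],
    [[0, 0, 0], -60],
    [[0, 0, 0], -70],
    [[0, 0, 0], -80],
    [[0, 0, 0], -90],
    [[0, 0, 0], -100],
    [[0, 0, 0], -110],
    [[0, 0, 0], -120],
    [[0, 0, 0], -130],
    [[0, 0, 0], -140],
    [[0, 0, 0], -150],
    [[0, 0, 0], -160],
    [[0, 0, 0], -170],
    [[0, 0, 0], -180],
    [[0, 0, 0], -180],
    [[0, 0, 0], -180],
  ],
)

```text
time_s: 21.82
tcp_pos: [0.5973, -0.0788, 0.2299]
eef_rot: [-90.0, 0.0, -166.4]
contact_force: [0.3, 0.6, -0.4]
gripper_width: 0.0005
```

```bash
python3 - <<'E'
from h import *
s=get_state();print(s['time_s'],s['tcp_pos'],s['eef_rot'],s['contact_force'],s['joints'].round(1))
c=snap('wrist','w11.png')
E
```

```text
21.825 [ 0.59726691 -0.07881036  0.22988559] [-8.99991750e+01  1.52292589e-02 -1.66389068e+02] [ 0.27429301  0.6294463  -0.38694039] [ 11.   16.5 -13.8   0.  -59.8  92.6]
```

View pics/w11.png

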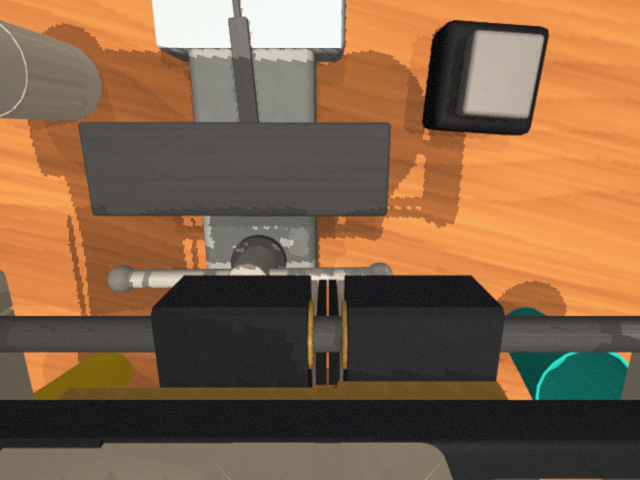

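Emit:
apply_moves(
  rows=[
    [[0, 0.02, 0], 0],
    [[0, 0.045, 0], 0],
    [[0, 0.07, 0], 0],
    [[0, 0.088, 0], 0],
    [[0, 0.097, 0], 0],
    [[0, 0.1, 0], 0],
    [[0, 0.1, 0], 0],
  ],
)

```text
time_s: 22.75
tcp_pos: [0.5977, -0.079, 0.1301]
eef_rot: [-90.0, 0.0, -166.2]
contact_force: [0.4, 0.1, 0.3]
gripper_width: 0.0
```

```bash
python3 - <<'E'
from h import *
from gen import gen
s=get_state();print(s['time_s'],s['tcp_pos'],s['eef_rot'],s['contact_force'],s['joints'].round(1))
for r in gen([284,280,275,270,265,260,256,253],.0155,S=(.5642,-.034)):print([float(x) for x in r[0]],float(r[1]))
E
```

```text
22.75 [ 0.59770357 -0.0790456   0.1301314 ] [-8.99915543e+01  3.80525310e-02 -1.66217692e+02] [0.41536101 0.11562899 0.32898002] [ 11.   22.4 -20.    0.  -47.6  92.8]
[0.006, 0.0, 0.0] -0.2
[0.01, 0.0, 0.001] 3.8
[0.014, 0.0, 0.002] 8.8
[0.019, 0.0, 0.002] 13.8
[0.024, 0.0, 0.002] 18.8
[0.029, 0.0, 0.002] 23.8
[0.032, 0.0, 0.002] 27.8
[0.035, 0.0, 0.001] 30.8
```

Emit:
apply_moves(
  rows=[
    [[0.003, 0, 0], 0],
    [[0.006, 0, 0], 0],
    [[0.01, 0, 0.001], 3.8],
    [[0.014, 0, 0.002], 8.8],
    [[0.019, 0, 0.002], 13.8],
    [[0.024, 0, 0.002], 18.8],
    [[0.029, 0, 0.002], 23.8],
    [[0.032, 0, 0.002], 27.8],
    [[0.035, 0, 0.001], 30.8],
    [[0.035, 0, 0.001], 30.8],
    [[0.035, 0, 0.001], 30.8],
  ],
)

```text
time_s: 24.12
tcp_pos: [0.5649, -0.0884, 0.1305]
eef_rot: [-90.0, 0.2, 163.1]
contact_force: [5.4, -1.2, 0.3]
gripper_width: 0.0004
```

```bash
python3 - <<'E'
from h import *
s=get_state();print(s['time_s'],s['tcp_pos'],s['eef_rot'],s['contact_force'],s['joints'].round(1))
c=snap('scene','s12.png');im=c['pixels'];cv2.imwrite('pics/s12z.png',cv2.resize(im[215:365,230:430],None,fx=4,fy=4,interpolation=cv2.INTER_CUBIC))
c=snap('top','t12.png');im=c['pixels'];cv2.imwrite('pics/t12z.png',cv2.resize(im[110:170,290:390],None,fx=8,fy=8,interpolation=cv2.INTER_CUBIC))
c=snap('wrist','w12.png')
E
```

```text
24.125 [ 0.56485841 -0.08842213  0.13050674] [-9.00485315e+01  1.57360269e-01  1.63091051e+02] [ 5.39135457 -1.24800758  0.26204139] [ 10.7  19.8 -24.2   0.  -45.9  62.3]
```

View pics/s12z.png

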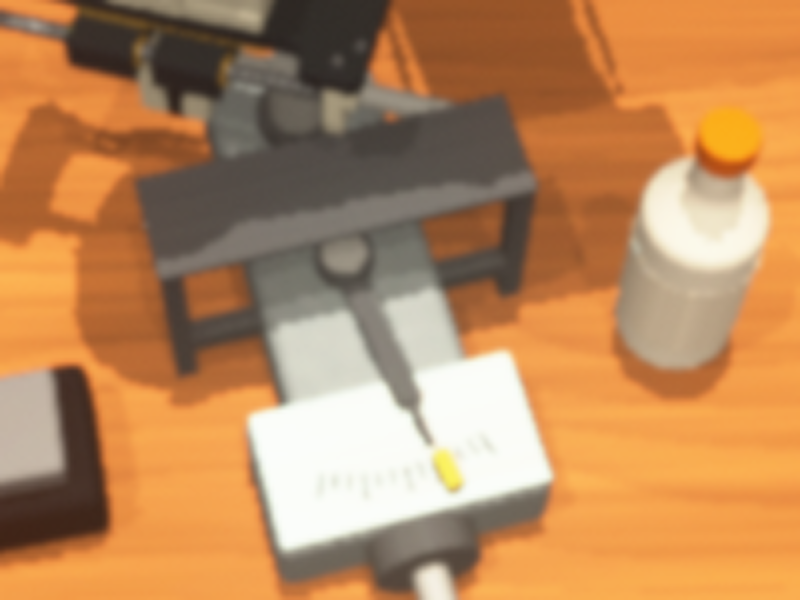

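View pics/t12z.png

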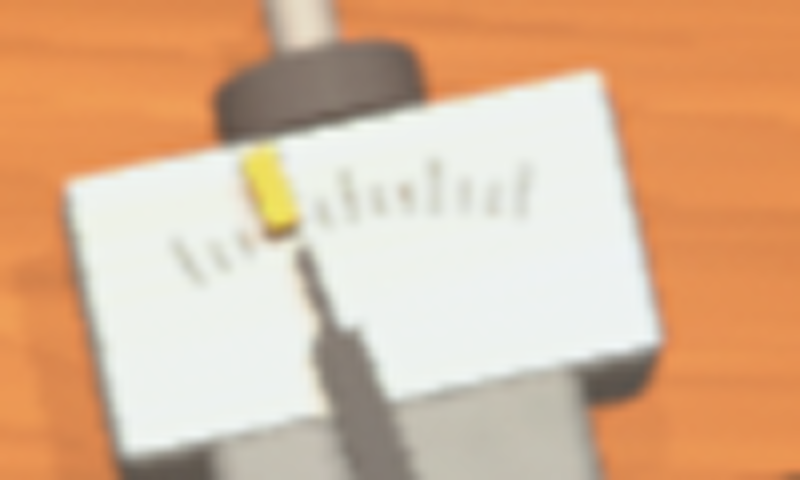

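View pics/w12.png

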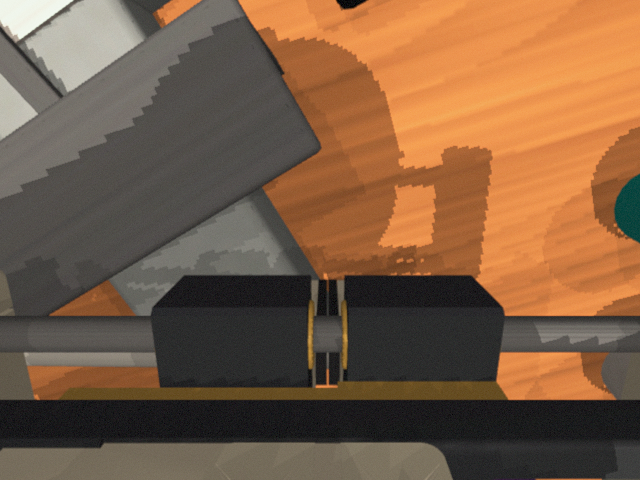

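```bash
cat >> ang.py <<'E'
def tabpts(c,u0,v0,w=14):
    # subpixel yellow-weighted centroid & axis
    im=c['pixels'].astype(float); v,u=np.mgrid[0:480,0:640]
    b=im[...,0]; yel=np.clip(np.minimum(im[...,1],im[...,2])-b,0,None)
    g=(np.abs(u-u0)<w)&(np.abs(v-v0)<w); k=(yel*g); k[k<40]=0
    return np.array([(k*u).sum()/k.sum(),(k*v).sum()/k.sum()])
def lat(c,tip,tabc,piv,zt=.055,zb=.058):
    q=onz(c,*tip,zt)[:2]*1000; t=onz(c,*tabc,zb)[:2]*1000
    d=(t-piv)/np.linalg.norm(t-piv); e=q-piv
    r=e@d; l=d[0]*e[1]-d[1]*e[0]
    return dict(lat=round(l*96/r,2),r=round(r,1),tabr=round(np.linalg.norm(t-piv),1),bar=round(np.degrees(l/r)/-.12,1))
X=np.array([np.cos(np.radians(14)),np.sin(np.radians(14))])
PT=np.array([564.35,-36])+85*X; PS=np.array([564.8,-33.6])+85*X
E
python3 - <<'E'
from ang import *
for f,u,v,tip,p in [('t12.png',324,133,(290+304/8,110+250/8),PT),('s12.png',342,332,(230+432/4,215+445/4),PS),('t9.png',324,133,(331.25,140.75),PT),('s10.png',342,332,(200+401/3,140+560/3),PS)]:
    c=load(f); t=tabpts(c,u,v,10 if f[0]=='s' else 9); print(f,t.round(2),lat(c,tip,t,p))
E
```

```text
t12.png [323.12 132.93] {'lat': np.float64(-2.91), 'r': np.float64(94.1), 'tabr': np.float64(110.0), 'bar': np.float64(14.5)}
s12.png [341.45 331.99] {'lat': np.float64(-0.63), 'r': np.float64(97.8), 'tabr': np.float64(110.6), 'bar': np.float64(3.1)}
t9.png [323.12 132.87] {'lat': np.float64(-8.64), 'r': np.float64(93.0), 'tabr': np.float64(110.1), 'bar': np.float64(43.0)}
s10.png [341.46 331.99] {'lat': np.float64(-7.85), 'r': np.float64(95.6), 'tabr': np.float64(110.6), 'bar': np.float64(39.0)}
```

Emit:
apply_moves(
  rows=[
    [[-0.005, 0, 0], 0],
    [[-0.009, 0, 0], 0],
    [[-0.009, -0.015, 0], 0],
    [[-0.009, -0.05, 0], 0],
    [[-0.009, -0.095, 0], 0],
    [[-0.015, -0.13, -0.01], -3],
    [[-0.03, -0.14, -0.04], -8],
    [[-0.055, -0.14, -0.075], -13],
    [[-0.08, -0.14, -0.11], -17],
    [[-0.1, -0.14, -0.138], -17],
    [[-0.1, -0.14, -0.138], -17],
    [[-0.1, -0.14, -0.138], -17],
  ],
)

```text
time_s: 25.78
tcp_pos: [0.699, 0.0142, 0.2699]
eef_rot: [-90.0, -0.0, -180.0]
contact_force: [-1.1, -0.1, 0.2]
gripper_width: 0.0006
```

```bash
python3 - <<'E'
from h import *
s=get_state();print(s['time_s'],s['tcp_pos'],s['eef_rot'],s['contact_force'],s['joints'].round(1))
c=snap('wrist','w13.png')
E
```

```text
25.775 [0.69902396 0.01417107 0.26994047] [-8.99940003e+01 -3.92041547e-02 -1.79989427e+02] [-1.12601196 -0.06202318  0.17310989] [ 17.1  23.6   2.3  -0.  -68.8  72.9]
```

View pics/w13.png

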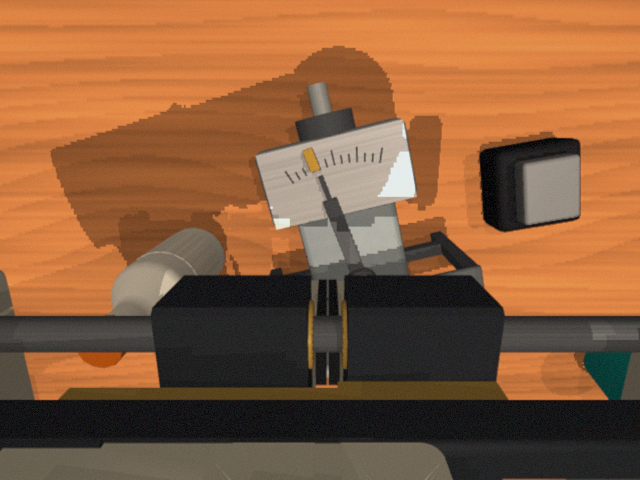

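```bash
python3 - <<'E'
from ang import *
im=cv2.imread('pics/w13.png');cv2.imwrite('pics/w13z.png',cv2.resize(im[135:235,270:390],None,fx=6,fy=6,interpolation=cv2.INTER_CUBIC))
E
```

```text
(no output)
```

View pics/w13z.png

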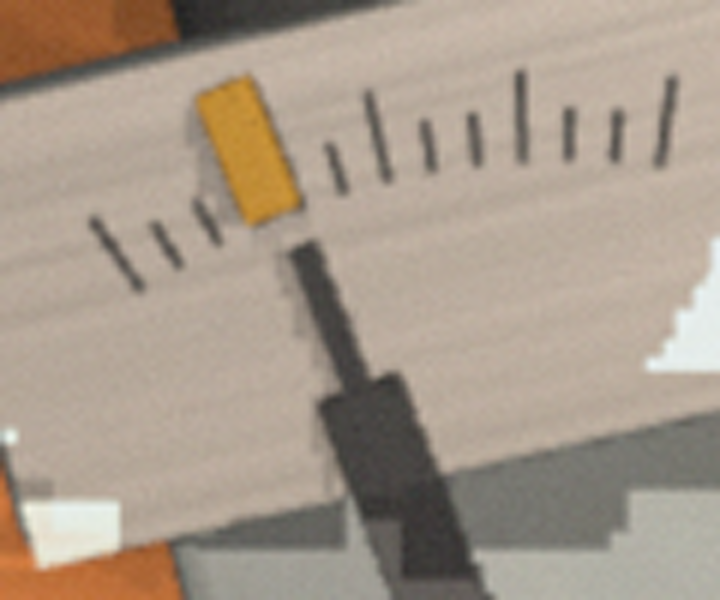

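```bash
cat >> ang.py <<'E'
def rel(c,org,fx,corners,tip):
    g=lambda p,z:onz(c,org[0]+p[0]/fx,org[1]+p[1]/fx,z)[:2]*1000
    C=[g(p,.058) for p in corners] # outer L, outer R, inner R, inner L
    o=(C[0]+C[1])/2;i=(C[2]+C[3])/2
    w=(np.linalg.norm(C[0]-C[1])+np.linalg.norm(C[2]-C[3]))/2
    d=(o-i)/np.linalg.norm(o-i)
    for z in (.0535,.056):
        t=g(tip,z); e=t-i; l=d[0]*e[1]-d[1]*e[0]
        piv=i-101*d
        f=t-piv; ang=np.degrees(np.arctan2(d[0]*f[1]-d[1]*f[0],f@d))
        print('z',z,'len',np.linalg.norm(o-i).round(1),'w',w.round(1),'tip r',np.linalg.norm(f).round(1),'lat',l.round(2),'bar deg',(-ang/.12).round(1),'tabdir',np.degrees(np.arctan2(d[1],d[0])).round(1),'piv',piv.round(1))
    # arm direction using known pivot
    m=(o+i)/2
    P=np.array([646.6,-13.4]); 
    a=lambda q:np.degrees(np.arctan2(*(q-P)[::-1]))
    print('by pivot: tab',a(m).round(2),'tip',a(g(tip,.056)).round(2),'bar',((a(m)-a(g(tip,.056)))/.12).round(1), np.linalg.norm(m-P))
E
python3 - <<'E'
from ang import *
c=load('w13.png')
rel(c,(270,135),6,[(197,98),(248,75),(302,205),(250,228)],(305,245))
E
```

```text
z 0.0535 len 17.7 w 7.2 tip r 95.8 lat -1.81 bar deg 9.0 tabdir 22.2 piv [645.9 -13.9]
z 0.056 len 17.7 w 7.2 tip r 96.0 lat -1.96 bar deg 9.8 tabdir 22.2 piv [645.9 -13.9]
by pivot: tab 22.08 tip 20.88 bar 10.0 109.05421258533165
```

```bash
python3 - <<'E'
from gen import *
for r in gen([254.3],.025):print([float(x) for x in r[0]],float(r[1]))
E
```

```text
[0.125, 0.0, 0.105] 15.7
```

Emit:
apply_moves(
  rows=[
    [[0.015, 0, 0.015], 2],
    [[0.045, 0, 0.04], 6],
    [[0.08, 0, 0.07], 11],
    [[0.11, 0, 0.095], 15.7],
    [[0.125, 0.01, 0.105], 15.7],
    [[0.125, 0.03, 0.105], 15.7],
    [[0.125, 0.06, 0.105], 15.7],
    [[0.125, 0.09, 0.105], 15.7],
    [[0.125, 0.115, 0.105], 15.7],
    [[0.125, 0.132, 0.105], 15.7],
    [[0.125, 0.14, 0.105], 15.7],
    [[0.125, 0.14, 0.105], 15.7],
  ],
)

```text
time_s: 27.32
tcp_pos: [0.5746, -0.0908, 0.1298]
eef_rot: [-90.0, -0.0, 164.3]
contact_force: [0.2, 0.3, 0.2]
gripper_width: 0.0005
```

```bash
python3 - <<'E'
from gen import *
s=get_state();print(s['time_s'],s['tcp_pos'],s['eef_rot'],s['contact_force'])
for r in gen([254.3,254.3,252,249,246,243.5],[.02]+[.0155]*5):print([float(x) for x in r[0]],float(r[1]))
E
```

```text
27.325 [ 0.57455475 -0.09081838  0.12977959] [-8.99896464e+01 -6.66172689e-03  1.64299463e+02] [0.18285256 0.28556239 0.17179285]
[0.006, 0.0, 0.0] -0.0
[0.01, 0.0, 0.0] -0.0
[0.012, 0.0, 0.001] 2.3
[0.015, 0.0, 0.001] 5.3
[0.018, 0.0, 0.002] 8.3
[0.02, 0.0, 0.002] 10.8
```

Emit:
apply_moves(
  rows=[
    [[0.005, 0, 0], 0],
    [[0.009, 0, 0], 0],
    [[0.012, 0, 0.001], 2.3],
    [[0.015, 0, 0.001], 5.3],
    [[0.018, 0, 0.002], 8.3],
    [[0.02, 0, 0.002], 10.8],
    [[0.02, 0, 0.002], 10.8],
    [[0.02, 0, 0.002], 10.8],
  ],
)

```text
time_s: 28.32
tcp_pos: [0.556, -0.0874, 0.1305]
eef_rot: [-90.1, 0.2, 153.5]
contact_force: [4.6, -4.2, -3.0]
gripper_width: 0.0008
```

```bash
python3 - <<'E'
from gen import *
s=get_state();print(s['time_s'],s['tcp_pos'],s['eef_rot'],s['contact_force'])
p=s['tcp_pos'];C=np.array(p[:2])-[.564,-.034]
for ph in np.arange(240,252,.5):
    a=np.radians(ph)
    if abs(C@[-np.sin(a),np.cos(a)]-.0155)<.0003: print('bar ~',ph)
D=np.array([.700,.014])-p[:2]; y=np.radians(s['eef_rot'][2]); print(D@[np.cos(y),np.sin(y)],D@[-np.sin(y),np.cos(y)])
E
```

```text
28.325 [ 0.55601306 -0.08736093  0.13054035] [-90.06640637   0.17387009 153.52965799] [ 4.61592336 -4.1649042  -3.03416188]
bar ~ 244.5
bar ~ 245.0
-0.08371203709302288 -0.15491472171162352
```

Bar is estimated at ~244.8, as planned. Retract and look.

Emit:
apply_moves(
  rows=[
    [[-0.005, 0, 0], 0],
    [[-0.009, 0, 0], 0],
    [[-0.009, -0.015, 0], 0],
    [[-0.009, -0.05, 0], 0],
    [[-0.009, -0.095, 0], 0],
    [[-0.015, -0.13, -0.01], -5],
    [[-0.03, -0.14, -0.04], -12],
    [[-0.05, -0.14, -0.08], -20],
    [[-0.07, -0.14, -0.12], -26.5],
    [[-0.084, -0.14, -0.155], -26.5],
    [[-0.084, -0.14, -0.155], -26.5],
    [[-0.084, -0.14, -0.155], -26.5],
  ],
)

```text
time_s: 29.82
tcp_pos: [0.6987, 0.014, 0.2701]
eef_rot: [-90.0, -0.0, -180.0]
contact_force: [-0.1, -0.6, 0.4]
gripper_width: 0.0004
```

```bash
python3 - <<'E'
from h import *
s=get_state();print(s['time_s'],s['tcp_pos'],s['eef_rot'],s['contact_force'])
c=snap('wrist','w14.png');im=c['pixels'];cv2.imwrite('pics/w14z.png',cv2.resize(im[135:235,270:390],None,fx=6,fy=6,interpolation=cv2.INTER_CUBIC))
E
```

```text
29.825 [0.69869822 0.01397573 0.27008698] [-8.99976255e+01 -1.80047743e-02 -1.79990145e+02] [-0.14618794 -0.62611649  0.4139283 ]
```

View pics/w14z.png

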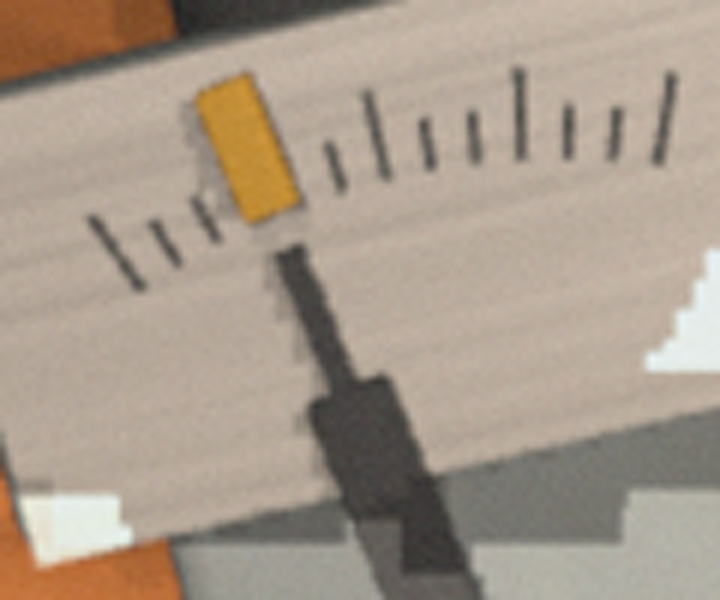

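```bash
python3 - <<'E'
from ang import *
c=load('w14.png')
rel(c,(270,135),6,[(195,97),(247,73),(302,203),(250,226)],(291,250))
E
```

```text
z 0.0535 len 17.7 w 7.3 tip r 95.6 lat 0.3 bar deg -1.5 tabdir 22.8 piv [646.4 -15.1]
z 0.056 len 17.7 w 7.3 tip r 95.9 lat 0.14 bar deg -0.7 tabdir 22.8 piv [646.4 -15.1]
by pivot: tab 22.04 tip 22.01 bar 0.3 108.98875800778347
```

```bash
python3 - <<'E'
from ang import *
snap('scene','s14.png');c=snap('top','t14.png')
im=cv2.imread('pics/t14.png');cv2.imwrite('pics/t14z.png',cv2.resize(im[110:170,290:390],None,fx=8,fy=8,interpolation=cv2.INTER_CUBIC))
E
```

```text
(no output)
```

View pics/s14.png

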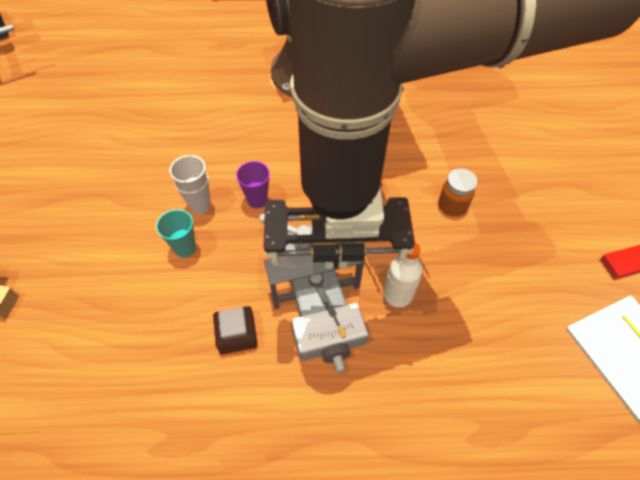

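```bash
python3 -c "
from plant import *
print(get_state()['contact_force'],close_job())"
```

```text
the job is handed in; nothing more can be done
[ 0.38253706 -0.86718536  1.51908089] None
```

The job is done and handed in at about 30 s of the 64 s allowed. I nested the cup that stood in the swing into the free one, and it stands nested and upright on the bench. I then pushed the T-bar about 199° clockwise: one long push on one end, then two short ones on the other.

**Last wrist picture:** the sprung arm's tip is within about 0.3 mm of the tab's centreline, against a half-width of 4 mm.

**Bystanders:** the last scene view shows the jar, glue bottle and battery standing where they were, by eye only. The gripper was clear of everything.

**One disagreement:** before the final push, the fixed cameras disagreed on the tip travel left. The top camera gave 2.9 mm and the scene camera 0.6 mm. I went by the close wrist view, which gave about 1.9 mm. I did not measure the final position again in the fixed cameras.

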